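Lay a turned spindle in the checking cradle and gauge its length

ROBOT

A 6-joint arm with a two-finger parallel gripper is mounted at the origin on the work surface. World frame = base frame: x ahead of the robot, y to its left, z up, the work surface at z = 0. Lengths are in m, angles in rad, forces in N, time in s.
With the tool pointing down it reaches from about 0.4 to 0.825 m from the base axis. Payload 7 kg.
Tool frame: the origin (TCP) lies at the very end of the fingers, on their centre line; the grasp point (between the pads) lies 19 mm behind it (arm.grasp_offset is the distance from the TCP to the grasp point, in m); z points along the fingers, y is the line along which they close (so a half turn about z gives the same grasp; the last joint's range is limited). The gripper opens to 88 mm and grips with 3 to 60 N. Pads are 19 mm wide; open, the fingers measure 130 mm over their backs; the gripper's body (78 mm by 193 mm) begins 47 mm behind the grasp point.
Start: joints at [0.288, 0.359, 0.012, 0, -1.224, -0.288], TCP at [0.675, -0, 0.227] pointing down, gripper open.
Joint ranges: [-3.07, 3.07], [-1.43, 2.12], [-1.02, 1.25], [-3.03, 1.67], [-3.05, -0], [-3.03, 3.03]. Speed limits (rad/s): [2.39, 2.39, 3.01, 3.14, 3.14, 3.14].

INTERFACE

Orientations are given as [roll, pitch, yaw] about the fixed x, y, z axes, in that order (R = Rz(yaw) Ry(pitch) Rx(roll)).
In Python, from station import get_state, cams, arm, nets gives the robot as it stands.
- The arm moves only by the shell command python3 -m creep 'ROWS' [FORCE]. ROWS is a JSON object of lists of equal length, an entry for each row: "translation": the shift along the world's x, y, z in mm, a list of three; "spin": the turn about the world's z in rad; "gripper": the opening, from 0 (shut) to 1 (fully open). In form: {"translation": [[dx, dy, dz], ...], "spin": [spin, ...], "gripper": [gripper, ...]}. A call has 1 to 8 rows; each row shifts and turns the commanded pose from where the row before left it; what a row does not reach is not made up. A row lasts 1/10 s, in which the tool goes at most 50 mm and 8.59 degrees, less where a joint would pass 70% of its speed; a pose out of reach is approached as far as the arm can. A call is refused whole if a number of a shift passes 50 or a number of a turn 0.15, either way. A call with a gripper value outside its range is refused whole. The fingers move at their own pace and stop on an object; FORCE is the grip in N (left out, the last holds). Time passes only in rows, so rows that do not move let the fingers close. It gives the time, the measured TCP pose, the force, the opening and the grip force at its end, in the units of the state.
- get_state(): the state, without advancing time (a new reading comes with each control period).
- cams.grab_frame(name): name is "scene" or "side" or "wrist"; returns a dict with "img" (384x512x3 uint8, red, green, blue), "mtx" (3x3 intrinsics, pixels), "D" ([k1, k2, p1, p2, k3] as OpenCV has them; the pictures are not rectified), "R" (3x3) and "t" (3): a world point X has camera coordinates R X + t. Camera axes: x right, y down, z forward; pixel columns grow to the right and rows downward; lengths in m; the calibration is good to about 2 mm. A picture is of the moment at which its call begins. There is no depth.
- arm.job_done(): hands the job in; it is judged then, once.
Trained networks look in the newest picture that a camera, given by its name, has taken for a name from the list of things; names that differ only in an ending like _2 or _b are one class to them, and where a whole thing is asked for, a point or a joint stands for the part that bears it (a point fixed in the world has none). Each returns a list of dicts, best first, with "confidence" (0 to 1); they miss things now and then, are a little off and sometimes report something else, mostly with a low value. They report only what shows in the picture. A call takes as long as a camera call.
- nets.search_frame(camera, label): "centre" ([x, y, z] in m, in world coordinates, good to about 4 mm: the middle of the surface that is visible of it).
- nets.pinpoint(camera, label): "centre" ([x, y, z] in m, in world coordinates, good to about 4 mm: a listed point, or the origin of a listed thing).
The state is a dict: "t": time; "q": joint angles; "qd": joint speeds; "joint_efforts": joint torques, N m; "eef_pos": TCP position; "ee_rot": TCP orientation; "force": force on the tool from outside, world axes, zero at the start; "moment": the same for the moment, N m; "width": finger opening in m; "gripper_force": force on a finger pad.
Only numpy, scipy, OpenCV 4.12 (cv2) and the standard library are available. Lean on these libraries where they do the work, as an engineer would, in place of code of your own. Each camera call takes 0.05 s, during which the arm holds its last target. There are 200 camera calls.

TASK

Take the longer of the two turned spindles standing on the bench and lay it gently on its side in the V blocks of the checking cradle, without dropping it, its flanged foot right up against the end stop. Then pull the sprung gauge out by its knob until its pointer is level with the spindle's free end, hold it still there for a second, and let the gauge run back home. Leave the spindle lying in the cradle, and the shorter spindle standing where it is.

Things in the scene. Friction and masses are not known exactly. Their poses are not given: they have to be found in the camera images.
- spindle: The longer turned wooden spindle, 190 mm long, 0.18 kg, at first upright on its foot: a flange 50 mm across, 14 mm thick. The rest is a round shaft 36 mm across with 40 mm beads at 22-30 and 171-179 mm and a shallow groove at 132-138 mm from the underside. Origin: centre of the foot's underside; z runs along the spindle to its free end.
- spindle_top (a point): Centre of the spindle's flat free end, 190 mm along z from the foot's underside.
- short_spindle: A like spindle, only 140 mm long (same flange and shaft), standing upright; to be left alone. Origin: centre of the foot's underside.
- cradle: Fixed checking cradle on a 15 mm plywood board, x -55 to 155 mm, y -135 to 127 mm in its own axes. Origin: on the bench, below the middle of where the spindle is to lie: along the cradle's y, free end toward +y, axis 55 mm above the bench. The end stop's face is at y = -95 mm. The gauge's rail runs along y at x = 110 mm.
- cradle_stop (a point): On the face of the end stop (block 54 mm wide, top 77 mm above the bench), 55 mm above the bench: where the centre of the spindle's foot belongs. Axes as the cradle's: y along the laid spindle away from the stop, z up.
- cradle_v (a point): Between the two 90 degree V blocks, on the laid spindle's axis, 55 mm above the bench, at the cradle's x = 0, y = +5 mm. The blocks are 55 mm from here either way along y, each 16 mm thick along y and 67 mm wide, tops 48 mm above the bench, V mouth 40 mm wide: 94 mm of free space between them over the board.
- gauge (a joint): Travel of the sprung gauge carriage along the cradle's +y, in m: 0 = home (pointer level with the stop's face), 0.215 = end of travel. The spring pulls it home with about 2 N at home and 5.5 N at 0.2 m.
- gauge_knob (a point): Centre of the top of the gauge's upright round knob, 22 mm across, 47 mm tall, top 80 mm above the bench. The pointer arm rises 31 mm from the knob's axis on the spindle's side, up to 62 mm above the bench, so the fingers fit best fore and aft of the knob (closing along the cradle's y). The spring case at the home end is 33 mm high.
- gauge_pointer (a point): Tip of the gauge's pointer, a 4 mm steel bar that reaches across toward the spindle, 60 mm above the bench, ending 30 mm from the laid spindle's axis. Axes as the cradle's: y along the gauge's travel.

How it is judged:
By the outcome, as a careful person would: the job done as asked, in the order asked, and still so for the second after the job is handed in, with the robot touching nothing.
It also fails if it takes over 66 s, if anything falls off the work surface, if the arm or the gripper's body presses on something with over 40 N, if the wrist force passes 120 N, or if a joint passes its speed limit or range.

## Working session

There is one attempt and no reset: what is moved stays moved. The work goes in short steps, Python scripts to look and compute and a shell command to move; the robot and the scene stay as the last step left them, time stands still between calls to the robot, and variables do not carry over. Pictures are saved under pics/ and viewed, at most 13 in all, crops included, and the job is handed in when it is done.

```bash
ls; mkdir -p pics
python3 - <<'E'
from station import get_state,cams,arm,nets
import cv2
s=get_state();print(s['t'],s['eef_pos'],s['ee_rot'],s['width'])
ims=[]
for c in("scene","side"):
    f=cams.grab_frame(c);ims.append(f['img'])
    for l in("spindle","spindle_top","short_spindle","cradle","cradle_stop","cradle_v","gauge_knob","gauge_pointer"):
        print(c,l,[([round(v,4) for v in d['centre']],round(d['confidence'],2)) for d in nets.pinpoint(c,l)[:3]])
import numpy as np
im=np.vstack(ims);cv2.imwrite('pics/a.png',cv2.resize(im[:,:,::-1],(400,600),interpolation=cv2.INTER_AREA) )
cv2.imwrite('pics/scene.png',ims[0][:,:,::-1]);cv2.imwrite('pics/side.png',ims[1][:,:,::-1])
print(get_state()['t'])
E
```

```text
pics
0.0 [ 6.74500528e-01 -1.48211795e-05  2.25642131e-01] [ 3.13995101e+00 -1.79337231e-04 -1.57084476e+00] 0.08754349255098713
scene spindle [([0.6301, 0.2935, -0.0003], 0.83)]
scene spindle_top [([0.6293, 0.2916, 0.1906], 0.91)]
scene short_spindle [([0.4852, 0.2591, 0.0001], 0.9)]
scene cradle [([0.4572, -0.1247, 0.0011], 0.96)]
scene cradle_stop [([0.4426, -0.2168, 0.0556], 0.74)]
scene cradle_v [([0.4572, -0.1247, 0.0011], 0.96)]
scene gauge_knob [([0.5448, -0.2373, 0.0745], 0.74)]
scene gauge_pointer [([0.4655, -0.2236, 0.0614], 0.95)]
side spindle [([0.6304, 0.2879, -0.0011], 0.55), ([0.4651, -0.1196, 0.0573], 0.53)]
side spindle_top [([0.6294, 0.2909, 0.1889], 0.97)]
side short_spindle [([0.4852, 0.2643, 0.0005], 0.76)]
side cradle [([0.462, -0.1207, 0.0008], 0.81), ([0.4605, -0.1184, 0.0553], 0.66)]
side cradle_stop [([0.4392, -0.2121, 0.0553], 0.95)]
side cradle_v [([0.462, -0.1207, 0.0008], 0.81), ([0.4605, -0.1184, 0.0553], 0.66)]
side gauge_knob []
side gauge_pointer [([0.467, -0.219, 0.0571], 0.85)]
0.9
```

View pics/scene.png

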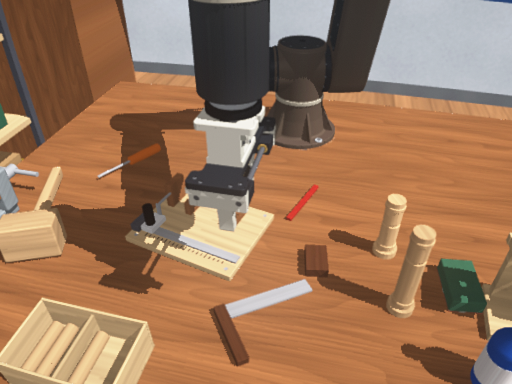

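The picture shows the spindles at about (402,312, the long one) and (385,255, the short one). The cradle is at (205,230) with its knob at (150,215), and a brown block at (316,260) and a square's blade end at (312,285) lie nearby. The tool can only spin about z, so I plan to grip high, tilt the spindle down on the bench by pivoting it in light pads, regrip it mid-shaft, and carry it to the cradle.

```bash
cat > h.py <<'E'
import numpy as np,cv2
from station import get_state,cams,arm,nets
def ground(f,uv,z=0):
    n=cv2.undistortPoints(np.array(uv,float).reshape(-1,1,2),f['mtx'],np.array(f['D'])).reshape(-1,2)
    R=np.array(f['R']);t=np.array(f['t']);c=-R.T@t
    d=np.c_[n,np.ones(len(n))]@R
    return c+d*((z-c[2])/d[:,2])[:,None]
def proj(f,X):
    return cv2.projectPoints(np.array(X,float),cv2.Rodrigues(np.array(f['R']))[0],np.array(f['t']),f['mtx'],np.array(f['D']))[0].reshape(-1,2)
E
python3 - <<'E'
from h import *
f=cams.grab_frame("scene")
print(ground(f,[(328,275),(305,275),(305,247),(328,247),(312,285),(240,360),(460,310),(440,262),(318,187)]).round(3))
print(proj(f,[[.64,.115,0],[.64,.09,0],[.64,.3,0],[.63,.291,0],[.63,.291,.19]]).round())
E
```

```text
[[ 0.581  0.152  0.   ]
 [ 0.591  0.107  0.   ]
 [ 0.512  0.096  0.   ]
 [ 0.501  0.144  0.   ]
 [ 0.613  0.124  0.   ]
 [ 0.799  0.029  0.   ]
 [ 0.615  0.404  0.   ]
 [ 0.496  0.379  0.   ]
 [ 0.291  0.098 -0.   ]]
[[305. 295.]
 [292. 293.]
 [404. 312.]
 [399. 307.]
 [425. 232.]]
```

View pics/side.png

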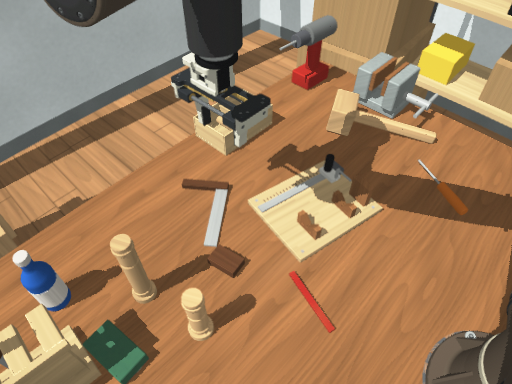

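The side view confirms the layout, with the long spindle at (130,270), the short one at (197,315), and clear bench around x=0.68, y=0.1–0.34. I'll move above the long spindle.

```bash
python3 -m creep '{"translation":[[-7.5,42,0],[-7.5,42,0],[-7.5,42,0],[-7.5,42,0],[-7.5,42,0],[-7.5,42,0],[0,39,0],[0,0,0]],"spin":[0,0,0,0,0,0,0,0],"gripper":[1,1,1,1,1,1,1,1]}' 20
python3 - <<'E'
from h import *
s=get_state();print(s['t'],s['eef_pos'],s['ee_rot'],s['force'])
for c in("side","scene","wrist"):
    cams.grab_frame(c)
    for l in("spindle","spindle_top"):
        print(c,l,[(np.round(d['centre'],4),round(d['confidence'],2)) for d in nets.pinpoint(c,l)[:2]])
E
```

```text
t: 1.75
eef_pos: [0.6294, 0.2956, 0.2259]
ee_rot: [-3.142, 0.0, -1.567]
force: [0.3, -0.9, -0.0]
width: 0.0878
gripper_force: 0.0
1.75 [0.62939809 0.2955579  0.2259167 ] [-3.14156834e+00  3.20672124e-04 -1.56678161e+00] [ 0.33438897 -0.91527529 -0.03138941]
side spindle [(array([0.6319, 0.2883, 0.0016]), 0.92), (array([ 0.4397, -0.214 ,  0.0566]), 0.36)]
side spindle_top [(array([0.6303, 0.2906, 0.1893]), 0.95)]
scene spindle [(array([0.632 , 0.293 , 0.0007]), 0.65)]
scene spindle_top [(array([0.6265, 0.2919, 0.1882]), 0.67), (array([0.6316, 0.2921, 0.001 ]), 0.58)]
wrist spindle []
wrist spindle_top [(array([0.6324, 0.2896, 0.1891]), 0.65)]
```

```bash
python3 -m creep '{"translation":[[0,0,-24],[0,0,-24],[0,0,-24],[0,0,-20],[0,0,0],[0,0,0],[0,0,0],[0,0,0]],"spin":[0,0,0,0,0,0,0,0],"gripper":[1,1,1,1,1,0,0,0]}' 20
python3 -m creep '{"translation":[[0,0,0],[0,0,0],[0,0,0],[0,0,0],[0,0,0]],"spin":[0,0,0,0,0],"gripper":[0,0,0,0,0]}' 20
```

```text
t: 3.0
eef_pos: [0.6307, 0.2913, 0.1362]
ee_rot: [-3.14, 0.001, -1.571]
force: [-0.1, 0.4, 0.6]
width: 0.0695
gripper_force: 0.0
t: 3.5
eef_pos: [0.63, 0.291, 0.1347]
ee_rot: [-3.141, 0.0, -1.571]
force: [-0.4, -0.5, 1.6]
width: 0.0389
gripper_force: 20.0
```

```bash
python3 -m creep '{"translation":[[0,0,0],[0,0,-5],[0,0,0],[0,0,0],[0,0,0],[0,0,0],[0,0,0],[0,0,0]],"spin":[0,0,0,0,0,0,0,0],"gripper":[0.7,0.7,0.7,0,0,0,0,0]}' 20
python3 - <<'E'
from h import *
f=cams.grab_frame("side");cv2.imwrite('pics/c.png',cv2.resize(f['img'][120:340,50:250,::-1],None,fx=2.5,fy=2.5))
E
```

```text
t: 4.3
eef_pos: [0.63, 0.291, 0.1296]
ee_rot: [-3.142, 0.0, -1.571]
force: [-0.3, 0.4, 0.9]
width: 0.0386
gripper_force: 20.0
```

View pics/c.png

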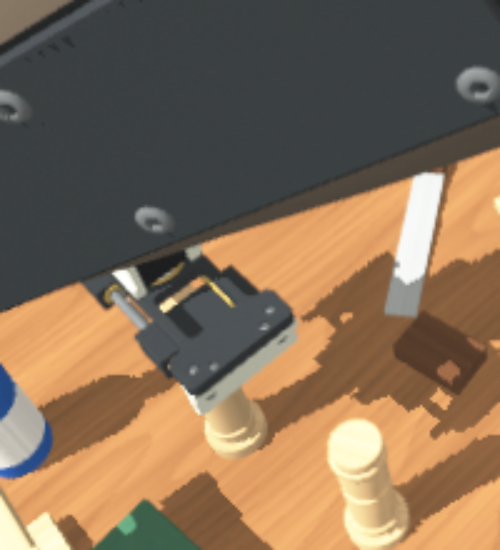

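The spindle is gripped near its top, standing at about (235,440) in the crop, with the short spindle clear of the gripper. I'll lift it and carry it to the clear area.

```bash
python3 -m creep '{"translation":[[0,0,8],[0,0,8],[5,-18,0],[9,-30,0],[9,-30,0],[9,-30,0],[9,-30,0],[9,-28,0]],"spin":[0,0,0,0,0,0,0,0],"gripper":[0,0,0,0,0,0,0,0]}' 20
python3 -m creep '{"translation":[[0,0,0],[0,0,-5],[0,0,-5],[0,0,-3],[0,0,-1],[0,0,0],[0,0,0]],"spin":[0,0,0,0,0,0,0],"gripper":[0,0,0,0,0,0,0]}' 20
python3 - <<'E'
from h import *
print(get_state()['moment'])
for c in("side","scene"):
    cams.grab_frame(c)
    for l in("spindle","spindle_top"):
        print(c,l,[(np.round(d['centre'],4),round(d['confidence'],2)) for d in nets.pinpoint(c,l)[:2]])
E
```

```text
t: 5.15
eef_pos: [0.6802, 0.1229, 0.146]
ee_rot: [-3.141, 0.0, -1.571]
force: [0.1, 0.4, -1.9]
width: 0.0386
gripper_force: 20.0
t: 5.85
eef_pos: [0.68, 0.1255, 0.1317]
ee_rot: [-3.141, -0.0, -1.57]
force: [-0.2, 0.2, -2.2]
width: 0.0383
gripper_force: 20.0
[ 0.02179225 -0.02142579  0.07526496]
side spindle [(array([0.6805, 0.1229, 0.0019]), 0.61)]
side spindle_top [(array([0.6795, 0.1242, 0.1932]), 0.87)]
scene spindle [(array([0.6818, 0.1286, 0.0054]), 0.61)]
scene spindle_top []
```

```bash
python3 -m creep '{"translation":[[0,0,-2],[0,0,-1],[0,0,0],[0,0,0]],"spin":[0,0,0,0],"gripper":[0,0,0,0]}' 6
python3 -m creep '{"translation":[[0,13,1],[0,13,1],[0,13,-1],[0,13,-1.5],[0,12.5,-3],[0,12.5,-4],[0,0,0]],"spin":[0,0,0,0,0,0,0],"gripper":[0,0,0,0,0,0,0]}' 6
python3 - <<'E'
from h import *
print(get_state()['moment'])
for c in("side","scene"):
    f=cams.grab_frame(c)
    cv2.imwrite(f'pics/d{c}.png',f['img'][:,:,::-1])
    for l in("spindle","spindle_top"):
        print(c,l,[(np.round(d['centre'],4),round(d['confidence'],2)) for d in nets.pinpoint(c,l)[:2]])
E
```

```text
t: 6.55
eef_pos: [0.6807, 0.1249, 0.1297]
ee_rot: [-3.14, 0.0, -1.571]
force: [0.2, -0.1, 5.7]
width: 0.0389
gripper_force: 6.0
t: 7.25
eef_pos: [0.6799, 0.2043, 0.1202]
ee_rot: [3.141, 0.0, -1.569]
force: [0.2, 1.7, 2.1]
width: 0.0392
gripper_force: 6.0
[0.29614044 0.03166622 0.03221517]
side spindle [(array([0.683 , 0.124 , 0.0116]), 0.57)]
side spindle_top [(array([0.6817, 0.2144, 0.1795]), 0.72)]
scene spindle [(array([0.6795, 0.1245, 0.0108]), 0.78)]
scene spindle_top []
```

View pics/dscene.png

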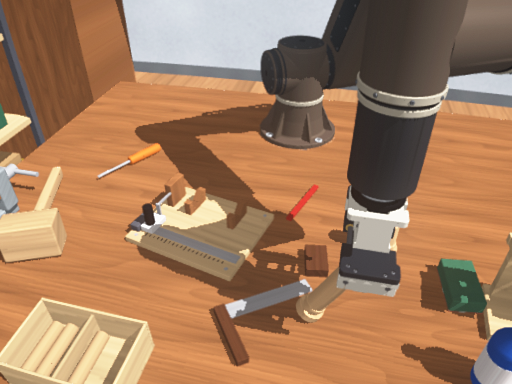

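The spindle leans about 28° in the pads, with its foot edge planted at (312,315). I'll continue the arc.

```bash
python3 -m creep '{"translation":[[0,12,-5],[0,11.7,-6],[0,11,-7],[0,10.4,-8],[0,9.6,-9],[0,8.8,-9.7],[0,8,-10.5],[0,7,-11]],"spin":[0,0,0,0,0,0,0,0],"gripper":[0,0,0,0,0,0,0,0]}' 6
python3 -m creep '{"translation":[[0,6,-11.5],[0,5,-12],[0,3.8,-12.5],[0,0,0],[0,0,0]],"spin":[0,0,0,0,0],"gripper":[0,0,0,0,0]}' 6
python3 - <<'E'
from h import *
print(get_state()['moment'])
for c in("side","scene"):
    f=cams.grab_frame(c)
    cv2.imwrite(f'pics/e{c}.png',f['img'][:,:,::-1])
    for l in("spindle","spindle_top"):
        print(c,l,[(np.round(d['centre'],4),round(d['confidence'],2)) for d in nets.pinpoint(c,l)[:2]])
E
```

```text
t: 8.35
eef_pos: [0.6793, 0.2807, 0.053]
ee_rot: [3.14, -0.001, -1.571]
force: [-0.3, 1.2, 0.3]
width: 0.0387
gripper_force: 6.0
t: 8.85
eef_pos: [0.6796, 0.2945, 0.0181]
ee_rot: [3.14, -0.001, -1.571]
force: [0.2, -1.5, -0.4]
width: 0.0389
gripper_force: 6.0
[-0.20213279  0.04177685 -0.02102233]
side spindle []
side spindle_top [(array([0.6793, 0.3127, 0.0652]), 0.83)]
scene spindle [(array([0.6791, 0.1299, 0.0258]), 0.8)]
scene spindle_top []
```

Run:
```python
from h import *
a=cv2.imread('pics/eside.png')[170:384,20:260];b=cv2.imread('pics/escene.png')[200:384,250:500]
a=cv2.resize(a,(400,357));b=cv2.resize(b,(400,294));cv2.imwrite('pics/e.png',np.hstack([a[:294],b]))
```

```text
(no output)
```

View pics/e.png

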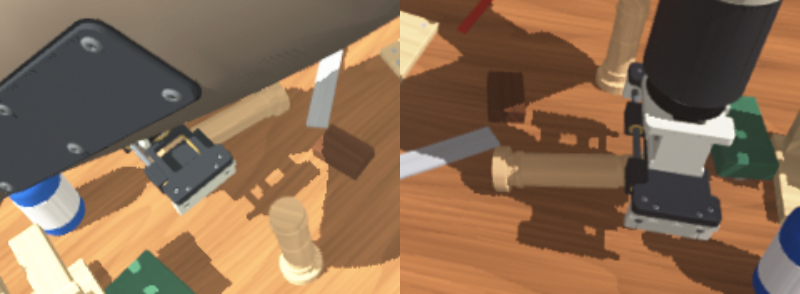

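The spindle is nearly flat, with the foot at (505,170) on the right and the gripper at its far end. I'll lower it slowly.

```bash
python3 -m creep '{"translation":[[0,1,-4],[0,0.5,-4],[0,0,-3],[0,0,0],[0,0,0]],"spin":[0,0,0,0,0],"gripper":[0,0,0,0,0]}' 6
python3 - <<'E'
from h import *
print(get_state()['moment'])
for c in("side","scene","wrist"):
    f=cams.grab_frame(c)
    cv2.imwrite(f'pics/f{c}.png',f['img'][:,:,::-1])
    for l in("spindle","spindle_top"):
        print(c,l,[(np.round(d['centre'],4),round(d['confidence'],2)) for d in nets.pinpoint(c,l)[:2]])
E
```

```text
t: 9.65
eef_pos: [0.6799, 0.2967, 0.0076]
ee_rot: [3.141, -0.0, -1.571]
force: [-0.6, 0.4, -1.2]
width: 0.0391
gripper_force: 6.0
[ 0.00617378 -0.03615418  0.0325413 ]
side spindle [(array([0.6808, 0.1269, 0.0245]), 0.77)]
side spindle_top [(array([0.681 , 0.3159, 0.057 ]), 0.83)]
scene spindle [(array([0.6795, 0.1313, 0.0254]), 0.59)]
scene spindle_top []
wrist spindle []
wrist spindle_top [(array([0.6836, 0.3165, 0.0559]), 0.67)]
```

View pics/fwrist.png

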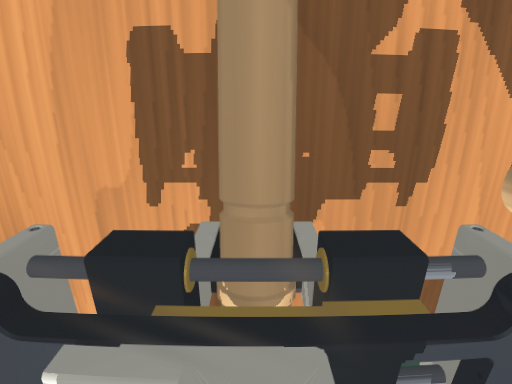

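Run:
```python
from h import *
f=cams.grab_frame("wrist")
s=get_state();print(s['eef_pos'])
for a in(9.5,5,1):
    t=np.deg2rad(a); d=np.array([0,np.cos(t),np.sin(t)]); 
    o=np.array([.680,.129,.025])
    for z in(60,90,120,135):
        p=o+d*z/1000
        q=proj(f,[p,p+[.018,0,0],p-[.018,0,0]]);print(a,z,q[0].round(),round(abs(q[1,0]-q[2,0]),1))
for l in("spindle","short_spindle","spindle_top"):
  for c in("scene","side"):
    cams.grab_frame(c);print(l,c,[(np.round(d['centre'],4),round(d['confidence'],2)) for d in nets.search_frame(c,l)[:2]])
```

```text
[0.6799788  0.29671696 0.00790116]
9.5 60 [259.  46.] 80.2
9.5 90 [259. 114.] 78.2
9.5 120 [259. 179.] 75.9
9.5 135 [259. 210.] 74.5
5 60 [259.  49.] 77.2
5 90 [259. 115.] 74.0
5 120 [259. 176.] 70.6
5 135 [259. 204.] 68.9
1 60 [259.  52.] 74.8
1 90 [259. 115.] 70.7
1 120 [259. 173.] 66.6
1 135 [258. 199.] 64.7
spindle scene [(array([0.6937, 0.1905, 0.0473]), 0.83)]
spindle side [(array([0.6716, 0.1989, 0.0476]), 0.87)]
short_spindle scene [(array([0.5004, 0.2563, 0.0804]), 0.6)]
short_spindle side [(array([0.4742, 0.2712, 0.0979]), 0.78)]
spindle_top scene [(array([0.6925, 0.1915, 0.048 ]), 0.68), (array([ 0.5474, -0.2289,  0.0383]), 0.29)]
spindle_top side [(array([0.6656, 0.2005, 0.0472]), 0.69)]
```

Run:
```python
import cv2,numpy as np
im=cv2.imread('pics/fwrist.png').astype(int)
for r in(5,60,120,180):
    print(r,[tuple(im[r,c]) for c in (212,216,220,224,290,294,298,302)])
h=cv2.cvtColor(im.astype('uint8'),cv2.COLOR_BGR2GRAY).astype(float)
for r in(5,60,120,180,208,225):
    g=np.abs(np.diff(h[r-2:r+3].mean(0)));print(r,205+np.argmax(g[205:235]),285+np.argmax(g[285:305]))
print([int(v) for v in h[190:245,255]])
```

```text
5 [(np.int64(80), np.int64(132), np.int64(195)), (np.int64(79), np.int64(129), np.int64(188)), (np.int64(87), np.int64(119), np.int64(146)), (np.int64(90), np.int64(123), np.int64(150)), (np.int64(90), np.int64(122), np.int64(150)), (np.int64(83), np.int64(114), np.int64(138)), (np.int64(48), np.int64(74), np.int64(107)), (np.int64(46), np.int64(70), np.int64(102))]
60 [(np.int64(46), np.int64(71), np.int64(104)), (np.int64(47), np.int64(73), np.int64(106)), (np.int64(88), np.int64(119), np.int64(145)), (np.int64(91), np.int64(124), np.int64(151)), (np.int64(91), np.int64(125), np.int64(152)), (np.int64(81), np.int64(111), np.int64(134)), (np.int64(49), np.int64(78), np.int64(113)), (np.int64(46), np.int64(76), np.int64(111))]
120 [(np.int64(47), np.int64(75), np.int64(108)), (np.int64(48), np.int64(75), np.int64(109)), (np.int64(88), np.int64(119), np.int64(145)), (np.int64(92), np.int64(124), np.int64(151)), (np.int64(94), np.int64(128), np.int64(155)), (np.int64(78), np.int64(107), np.int64(130)), (np.int64(47), np.int64(75), np.int64(109)), (np.int64(48), np.int64(76), np.int64(111))]
180 [(np.int64(50), np.int64(78), np.int64(113)), (np.int64(48), np.int64(77), np.int64(112)), (np.int64(86), np.int64(117), np.int64(143)), (np.int64(89), np.int64(122), np.int64(149)), (np.int64(88), np.int64(120), np.int64(146)), (np.int64(65), np.int64(93), np.int64(119)), (np.int64(49), np.int64(75), np.int64(109)), (np.int64(49), np.int64(75), np.int64(108))]
5 216 297
60 217 296
120 217 295
180 218 293
208 210 289
225 218 293
[136, 135, 135, 135, 136, 136, 136, 136, 136, 135, 135, 136, 135, 136, 131, 125, 127, 127, 130, 136, 136, 137, 137, 137, 138, 137, 137, 134, 130, 129, 130, 131, 129, 131, 135, 134, 134, 134, 134, 134, 134, 134, 133, 134, 134, 134, 134, 133, 134, 134, 134, 134, 134, 135, 135]
```

The widths match a 9.5° tilt. The fingers hold the top bead (175 mm along) high up in the fingers, about 45 mm above the TCP, so the tool can't lower it further. I'll stand the spindle back up along the reverse arc, regrip with the bead at the grasp point, and lay it down again.

```bash
python3 -m creep '{"translation":[[0,-5.5,14.2],[0,-6.5,14],[0,-8,13.2],[0,-9,12.5],[0,-10,11.5],[0,-11,10.5],[0,-12,9.5],[0,-12.7,8.7]],"spin":[0,0,0,0,0,0,0,0],"gripper":[0,0,0,0,0,0,0,0]}' 6
python3 -m creep '{"translation":[[0,-13.5,7.5],[0,-14,6.3],[0,-14.5,5],[0,-15,3.5],[0,-15,2],[0,-15.5,1.2],[0,-12,0],[0,0,0]],"spin":[0,0,0,0,0,0,0,0],"gripper":[0,0,0,0,0,0,0,0]}' 6
python3 - <<'E'
from h import *
for c in("side","scene"):
    f=cams.grab_frame(c)
    for l in("spindle","spindle_top"):
        print(c,l,[(np.round(d['centre'],4),round(d['confidence'],2)) for d in nets.pinpoint(c,l)[:2]])
E
```

```text
t: 11.55
eef_pos: [0.6806, 0.2216, 0.1036]
ee_rot: [-3.14, 0.001, -1.571]
force: [-0.1, 2.4, 2.3]
width: 0.0393
gripper_force: 6.0
t: 12.35
eef_pos: [0.68, 0.1201, 0.128]
ee_rot: [-3.141, -0.001, -1.572]
force: [1.0, 0.5, 6.4]
width: 0.0383
gripper_force: 6.0
side spindle [(array([0.6783, 0.106 , 0.0017]), 0.87)]
side spindle_top [(array([0.6815, 0.1234, 0.19  ]), 0.71), (array([ 0.4622, -0.1204,  0.0019]), 0.6)]
scene spindle [(array([0.6791, 0.1068, 0.0037]), 0.75)]
scene spindle_top []
```

```bash
python3 -m creep '{"translation":[[0,-7,0],[0,-6,0],[0,0,0],[0,0,0],[0,0,0]],"spin":[0,0,0,0,0],"gripper":[0,0,0,0.6,0.6]}' 6
python3 - <<'E'
from h import *
s=get_state();print(s['eef_pos'],s['force'],s['width'])
for c in("side","scene","wrist"):
    f=cams.grab_frame(c)
    for l in("spindle","spindle_top"):
        print(c,l,[(np.round(d['centre'],4),round(d['confidence'],2)) for d in nets.pinpoint(c,l)[:2]])
E
```

```text
t: 13.15
eef_pos: [0.6794, 0.1095, 0.1266]
ee_rot: [3.14, -0.0, -1.571]
force: [0.8, -0.2, 0.1]
width: 0.049
gripper_force: 0.0
[0.67942937 0.10953518 0.1266349 ] [ 0.75089244 -0.18598762  0.08016226] 0.04901422365984267
side spindle [(array([0.6829, 0.1037, 0.0042]), 0.61)]
side spindle_top [(array([0.6785, 0.111 , 0.1876]), 0.72)]
scene spindle [(array([ 0.681 ,  0.1095, -0.0015]), 0.62)]
scene spindle_top []
wrist spindle [(array([ 6.739e-01,  1.113e-01, -6.000e-04]), 0.82)]
wrist spindle_top [(array([0.6788, 0.1072, 0.1906]), 0.84)]
```

```bash
python3 -m creep '{"translation":[[0,0,17],[0,0,16],[0,0,0],[0,0,0],[0,0,0],[0,0,0]],"spin":[0,0,0,0,0,0],"gripper":[0.6,0.6,0.6,0,0,0]}' 8
python3 -m creep '{"translation":[[0,15.4,1.4],[0,15.4,0],[0,15.4,-1],[0,15.2,-2.7],[0,15,-3.8],[0,14.5,-5],[0,0,0]],"spin":[0,0,0,0,0,0,0],"gripper":[0,0,0,0,0,0,0]}' 8
python3 - <<'E'
from h import *
for c in("side","scene"):
    f=cams.grab_frame(c)
    for l in("spindle","spindle_top"):
        print(c,l,[(np.round(d['centre'],4),round(d['confidence'],2)) for d in nets.pinpoint(c,l)[:2]])
E
```

```text
t: 14.2
eef_pos: [0.6794, 0.1094, 0.1595]
ee_rot: [3.14, -0.0, -1.571]
force: [0.2, -0.2, 0.6]
width: 0.0391
gripper_force: 8.0
t: 14.9
eef_pos: [0.682, 0.2043, 0.1519]
ee_rot: [-3.136, 0.002, -1.567]
force: [-1.2, 1.0, 10.2]
width: 0.0394
gripper_force: 8.0
side spindle [(array([0.6796, 0.1588, 0.0074]), 0.57)]
side spindle_top []
scene spindle [(array([0.6814, 0.1646, 0.0085]), 0.93)]
scene spindle_top []
```

```bash
python3 -m creep '{"translation":[[0,0,4],[0,10,-1],[0,10,-2.5],[0,10,-3.2],[0,9,-3.5],[0,0,0],[0,0,0]],"spin":[0,0,0,0,0,0,0],"gripper":[0,0,0,0,0,0,0]}' 4
python3 - <<'E'
from h import *
for c in("side","scene"):
    f=cams.grab_frame(c);cv2.imwrite(f'pics/g{c}.png',f['img'][:,:,::-1])
    for l in("spindle","spindle_top"):
        print(c,l,[(np.round(d['centre'],4),round(d['confidence'],2)) for d in nets.pinpoint(c,l)[:2]])
E
```

```text
t: 15.9
eef_pos: [0.6805, 0.2415, 0.1437]
ee_rot: [-3.14, 0.001, -1.569]
force: [-0.2, 0.4, 4.8]
width: 0.0394
gripper_force: 4.0
side spindle [(array([0.6802, 0.1787, 0.0086]), 0.88)]
side spindle_top [(array([ 0.5461, -0.2387,  0.0791]), 0.58), (array([0.6806, 0.1822, 0.0078]), 0.32)]
scene spindle [(array([0.6765, 0.1825, 0.0081]), 0.79), (array([ 0.5453, -0.2382,  0.0736]), 0.64)]
scene spindle_top []
```

```bash
python3 -m creep '{"translation":[[0,-4,4],[0,-12,1],[0,-14,1],[0,-12,0],[0,-8,0],[0,0,0]],"spin":[0,0,0,0,0,0],"gripper":[0,0,0,0,0,0]}' 5
python3 - <<'E'
from h import *
for c in("side","scene"):
    f=cams.grab_frame(c)
    for l in("spindle","spindle_top"):
        print(c,l,[(np.round(d['centre'],4),round(d['confidence'],2)) for d in nets.pinpoint(c,l)[:2]])
E
```

```text
t: 16.8
eef_pos: [0.6799, 0.1876, 0.1491]
ee_rot: [3.141, -0.0, -1.573]
force: [0.2, -0.5, -1.9]
width: 0.0397
gripper_force: 5.0
side spindle [(array([0.6784, 0.168 , 0.0037]), 0.93)]
side spindle_top []
scene spindle [(array([0.6765, 0.1878, 0.0037]), 0.67)]
scene spindle_top [(array([0.6765, 0.1872, 0.0028]), 0.32)]
```

```bash
python3 -m creep '{"translation":[[0,0,-3],[0,0,-2],[0,0,0],[0,0,0]],"spin":[0,0,0,0],"gripper":[0,0,0,0]}' 5
python3 - <<'E'
from h import *
ims=[]
for c in("side","scene","wrist"):
    f=cams.grab_frame(c);ims.append(f['img'][:,:,::-1])
    for l in("spindle","spindle_top"):
        print(c,l,[(np.round(d['centre'],4),round(d['confidence'],2)) for d in nets.pinpoint(c,l)[:2]])
a=cv2.resize(ims[0][170:384,20:260],(400,357));b=cv2.resize(ims[1][200:384,250:500],(400,294));cv2.imwrite('pics/i.png',np.hstack([a[:294],b]))
E
```

```text
t: 17.5
eef_pos: [0.6808, 0.1898, 0.1454]
ee_rot: [-3.139, 0.0, -1.57]
force: [-1.3, -0.5, 5.8]
width: 0.0396
gripper_force: 5.0
side spindle [(array([ 0.6772,  0.1813, -0.0011]), 0.75), (array([ 0.4619, -0.1232, -0.0025]), 0.27)]
side spindle_top []
scene spindle [(array([0.6791, 0.1848, 0.0023]), 0.69)]
scene spindle_top []
wrist spindle [(array([ 0.6752,  0.1865, -0.0032]), 0.72)]
wrist spindle_top [(array([0.6839, 0.1906, 0.1892]), 0.87)]
```

View pics/i.png

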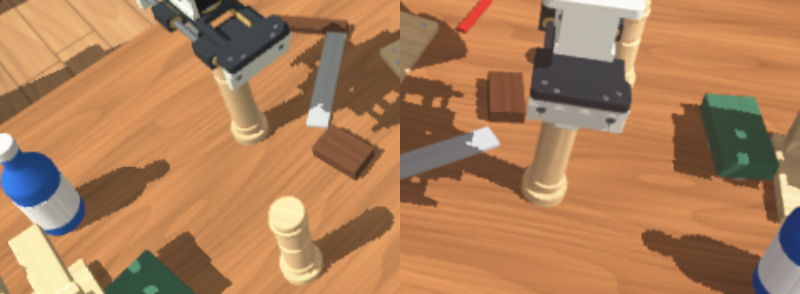

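The spindle stands nearly upright, with its foot at (545,190) on the right. Last time the foot was carried and dragged in the first few rows. I'll regrip with the bead low in the fingers, go back, then tilt with a slight downward preload.

```bash
python3 -m creep '{"translation":[[0,-3,0],[0,0,0],[0,0,8],[0,0,9],[0,0,0],[0,0,0],[0,0,0],[0,0,0]],"spin":[0,0,0,0,0,0,0,0],"gripper":[0,0.6,0.6,0.6,0.6,0,0,0]}' 15
python3 -m creep '{"translation":[[0,0,4],[0,-15,0],[0,-25,0],[0,-25,0],[0,-10,0],[0,0,0],[0,0,-4],[0,0,-2]],"spin":[0,0,0,0,0,0,0,0],"gripper":[0,0,0,0,0,0,0,0]}' 15
python3 - <<'E'
from h import *
for c in("side","scene","wrist"):
    f=cams.grab_frame(c)
    for l in("spindle","spindle_top"):
        print(c,l,[(np.round(d['centre'],4),round(d['confidence'],2)) for d in nets.pinpoint(c,l)[:2]])
s=get_state();print(s['eef_pos'],s['force'],s['width'])
E
```

```text
t: 18.75
eef_pos: [0.6798, 0.1864, 0.1608]
ee_rot: [3.141, -0.0, -1.571]
force: [-0.6, -0.7, 1.3]
width: 0.0388
gripper_force: 15.0
t: 19.55
eef_pos: [0.681, 0.1121, 0.1606]
ee_rot: [-3.139, -0.0, -1.57]
force: [-3.2, 1.2, 13.9]
width: 0.0394
gripper_force: 15.0
side spindle [(array([6.793e-01, 1.067e-01, 6.000e-04]), 0.58)]
side spindle_top [(array([0.682 , 0.1075, 0.1884]), 0.67)]
scene spindle [(array([0.6815, 0.1091, 0.0008]), 0.7)]
scene spindle_top []
wrist spindle [(array([ 6.729e-01,  1.112e-01, -1.000e-04]), 0.64)]
wrist spindle_top [(array([0.6844, 0.1067, 0.1888]), 0.77)]
[0.68073196 0.11261893 0.16071531] [-1.52006574 -0.48190082  6.62440861] 0.03908354906467674
```

```bash
python3 -m creep '{"translation":[[0,10,0.3],[0,12,0.3],[0,14,-0.5],[0,15,-2],[0,15,-3],[0,15,-4],[0,0,0]],"spin":[0,0,0,0,0,0,0],"gripper":[0,0,0,0,0,0,0]}' 8
python3 - <<'E'
from h import *
for c in("side","scene"):
    f=cams.grab_frame(c)
    for l in("spindle","spindle_top"):
        print(c,l,[(np.round(d['centre'],4),round(d['confidence'],2)) for d in nets.pinpoint(c,l)[:2]])
s=get_state();print(s['eef_pos'],s['force'],s['width'])
E
```

```text
t: 20.7
eef_pos: [0.6806, 0.1958, 0.1504]
ee_rot: [-3.14, 0.001, -1.568]
force: [-0.4, 2.6, 6.0]
width: 0.0391
gripper_force: 8.0
side spindle [(array([0.6809, 0.1099, 0.0109]), 0.82)]
side spindle_top [(array([ 0.4672, -0.2182,  0.058 ]), 0.49)]
scene spindle [(array([0.6803, 0.1098, 0.0127]), 0.77), (array([ 0.5415, -0.2373,  0.0761]), 0.25)]
scene spindle_top []
[0.68071277 0.19415166 0.15102712] [-0.6267378   2.78363012  5.93216194] 0.03926789911855446
```

Foot fixed at y≈0.110 and the tilt is about 28°, as planned. I'll continue to about 85°.

```bash
python3 -m creep '{"translation":[[0,10,-4.2],[0,10,-4.2],[0,13.4,-7.5],[0,12.7,-8.7],[0,12,-9.8],[0,11,-10.7],[0,10,-11.7],[0,8.9,-12.6]],"spin":[0,0,0,0,0,0,0,0],"gripper":[0,0,0,0,0,0,0,0]}' 8
python3 -m creep '{"translation":[[0,7.9,-13.3],[0,6.7,-13.9],[0,5.4,-14.4],[0,4,-13],[0,0,0],[0,0,0]],"spin":[0,0,0,0,0,0],"gripper":[0,0,0,0,0,0]}' 8
python3 - <<'E'
from h import *
for c in("side","scene","wrist"):
    f=cams.grab_frame(c)
    for l in("spindle","spindle_top"):
        print(c,l,[(np.round(d['centre'],4),round(d['confidence'],2)) for d in nets.pinpoint(c,l)[:2]])
s=get_state();print(s['eef_pos'],s['force'],s['width'])
E
```

```text
t: 21.8
eef_pos: [0.6792, 0.2808, 0.0788]
ee_rot: [3.14, -0.001, -1.571]
force: [0.0, 0.9, 0.6]
width: 0.0392
gripper_force: 8.0
t: 22.4
eef_pos: [0.6798, 0.304, 0.0257]
ee_rot: [3.141, -0.001, -1.571]
force: [-0.4, -1.0, -0.5]
width: 0.0395
gripper_force: 8.0
side spindle [(array([0.6777, 0.126 , 0.0263]), 0.69)]
side spindle_top []
scene spindle [(array([0.6781, 0.1262, 0.0228]), 0.58)]
scene spindle_top [(array([0.6794, 0.1266, 0.0236]), 0.66)]
wrist spindle []
wrist spindle_top [(array([0.6856, 0.314 , 0.0422]), 0.95)]
[0.68016996 0.30445819 0.02671954] [ 0.17729128 -1.00739717 -1.23915745] 0.039114388878908446
```

```bash
python3 -m creep '{"translation":[[0,1,-6],[0,0.5,-6],[0,0,-5],[0,0,-2],[0,0,0],[0,0,0]],"spin":[0,0,0,0,0,0],"gripper":[0,0,0,0,0,0]}' 8
python3 - <<'E'
from h import *
for c in("side","scene","wrist"):
    f=cams.grab_frame(c)
    for l in("spindle","spindle_top"):
        print(c,l,[(np.round(d['centre'],4),round(d['confidence'],2)) for d in nets.pinpoint(c,l)[:2]])
s=get_state();print(s['eef_pos'],s['force'],s['width'])
E
```

```text
t: 23.45
eef_pos: [0.6799, 0.3058, 0.0071]
ee_rot: [3.141, -0.0, -1.571]
force: [-0.2, -0.0, -0.4]
width: 0.0392
gripper_force: 8.0
side spindle [(array([0.6791, 0.1249, 0.0287]), 0.66), (array([ 0.4618, -0.1221,  0.0011]), 0.33)]
side spindle_top []
scene spindle [(array([0.6796, 0.1309, 0.0266]), 0.57)]
scene spindle_top []
wrist spindle []
wrist spindle_top [(array([0.6808, 0.3181, 0.0221]), 0.71)]
[0.67994426 0.30584793 0.00730195] [-0.06721846 -0.56029731 -1.04238457] 0.03940718541385709
```

```bash
python3 -m creep '{"translation":[[0,0,-2],[0,0,-1],[0,0,0],[0,0,0]],"spin":[0,0,0,0],"gripper":[0,0,0,0]}' 8
python3 -m creep '{"translation":[[0,0,0],[0,0,0]],"spin":[0,0],"gripper":[0.48,0.55]}' 8
python3 - <<'E'
from h import *
for c in("side","scene","wrist"):
    f=cams.grab_frame(c)
    for l in("spindle","spindle_top"):
        print(c,l,[(np.round(d['centre'],4),round(d['confidence'],2)) for d in nets.pinpoint(c,l)[:2]])
s=get_state();print(s['eef_pos'],s['force'],s['width'])
E
```

```text
t: 24.3
eef_pos: [0.68, 0.3062, 0.0043]
ee_rot: [-3.141, 0.0, -1.571]
force: [-0.2, 1.7, -0.6]
width: 0.0388
gripper_force: 8.0
t: 24.5
eef_pos: [0.6801, 0.306, 0.0045]
ee_rot: [-3.141, 0.0, -1.571]
force: [-0.3, 0.5, 0.1]
width: 0.0456
gripper_force: 0.0
side spindle [(array([0.6806, 0.1291, 0.0261]), 0.95), (array([ 0.4597, -0.1167,  0.0594]), 0.45)]
side spindle_top []
scene spindle [(array([0.6805, 0.1307, 0.0277]), 0.76)]
scene spindle_top [(array([ 0.5448, -0.2362,  0.0767]), 0.68)]
wrist spindle []
wrist spindle_top [(array([0.6832, 0.3157, 0.0177]), 0.6)]
[0.68000543 0.30596011 0.00428481] [-0.77082324  0.12120438 -0.83470084] 0.0480944932396984
```

The spindle now lies on the bench. I'll slide the open fingers along it to mid-shaft and grip.

```bash
python3 -m creep '{"translation":[[0,-10,3],[0,-22,0],[0,-22,0],[0,-22,0],[0,-10,0],[0,0,0],[0,0,0],[0,0,0]],"spin":[0,0,0,0,0,0,0,0],"gripper":[0.65,0.65,0.65,0.65,0.65,0.65,0,0]}' 25
python3 -m creep '{"translation":[[0,0,0],[0,0,0],[0,0,10],[0,0,25],[0,0,40],[0,0,40],[0,0,0]],"spin":[0,0,0,0,0,0,0],"gripper":[0,0,0,0,0,0,0]}' 30
python3 - <<'E'
from h import *
D={}
for k in range(3):
  for c in("side","scene"):
    f=cams.grab_frame(c)
    for l in(["spindle","spindle_top"] if k==0 else [])+["cradle","cradle_stop","gauge_knob","gauge_pointer"]:
        for d in nets.pinpoint(c,l)[:1]:
            if d['confidence']>.6:D.setdefault((l,c),[]).append(d['centre'])
for k,v in D.items():print(k,np.mean(v,0).round(4),len(v))
s=get_state();print(s['t'],s['eef_pos'],s['force'],s['moment'],s['width'])
E
```

```text
t: 25.75
eef_pos: [0.6802, 0.2205, 0.0073]
ee_rot: [-3.141, 0.0, -1.57]
force: [0.2, -0.1, 0.1]
width: 0.0458
gripper_force: 0.0
t: 26.45
eef_pos: [0.6834, 0.2216, 0.1301]
ee_rot: [-3.132, 0.004, -1.569]
force: [1.0, 0.2, -1.4]
width: 0.0351
gripper_force: 30.0
('spindle', 'side') [0.6872 0.1279 0.1485] 1
('spindle_top', 'side') [0.6845 0.3172 0.1389] 1
('cradle', 'side') [ 0.4624 -0.1194  0.0582] 3
('cradle_stop', 'side') [ 0.438  -0.214   0.0583] 3
('gauge_knob', 'side') [ 0.5456 -0.2385  0.0791] 2
('gauge_pointer', 'side') [ 0.4679 -0.2215  0.0576] 3
('spindle', 'scene') [0.6794 0.1285 0.1411] 1
('spindle_top', 'scene') [0.6803 0.3182 0.1316] 1
('cradle', 'scene') [ 0.461  -0.1218  0.0358] 3
('cradle_stop', 'scene') [ 0.4396 -0.2171  0.057 ] 2
('gauge_knob', 'scene') [ 0.545  -0.238   0.0778] 2
('gauge_pointer', 'scene') [ 0.4652 -0.2215  0.0627] 2
28.15 [0.67998843 0.21994899 0.12227955] [ 0.27498192  0.77485664 -1.61235666] [ 0.0299302   0.01730082 -0.0535558 ] 0.03531291250789679
```

```bash
python3 -m creep '{"translation":[[-9,-14,0],[-18,-28,0],[-18,-28,0],[-18,-28,0],[-18,-28,0],[-18,-28,0],[-18,-28,0],[-18,-28,0]],"spin":[0,-0.03,-0.03,-0.03,-0.03,-0.03,-0.03,-0.042],"gripper":[0,0,0,0,0,0,0,0]}' 30
python3 -m creep '{"translation":[[-18,-28,0],[-18,-28,0],[-18,-28,0],[-16,-25,0],[-10,-13,0],[-3.4,-5.3,0],[0,0,0],[0,0,0]],"spin":[0,0,0,0,0,0,0,0],"gripper":[0,0,0,0,0,0,0,0]}' 30
python3 - <<'E'
from h import *
ims=[]
for c in("side","scene"):
    f=cams.grab_frame(c);ims.append(f['img'][:,:,::-1])
    for l in("spindle","spindle_top","cradle_stop"):
        print(c,l,[(np.round(d['centre'],4),round(d['confidence'],2)) for d in nets.pinpoint(c,l)[:1]])
a=cv2.resize(ims[0][100:300,220:420],(400,400));b=cv2.resize(ims[1][130:330,100:300],(400,400));cv2.imwrite('pics/k.png',np.hstack([a,b]))
E
```

```text
t: 28.95
eef_pos: [0.5443, 0.009, 0.1226]
ee_rot: [-3.141, 0.0, -1.794]
force: [0.4, -0.4, -1.8]
width: 0.0353
gripper_force: 30.0
t: 29.75
eef_pos: [0.4624, -0.1169, 0.1224]
ee_rot: [-3.141, 0.0, -1.793]
force: [-0.3, 0.2, -2.1]
width: 0.0353
gripper_force: 30.0
side spindle []
side spindle_top [(array([ 0.4815, -0.0207,  0.131 ]), 0.76)]
side cradle_stop [(array([ 0.4387, -0.2136,  0.0569]), 0.86)]
scene spindle [(array([ 0.4417, -0.2089,  0.1418]), 0.67)]
scene spindle_top [(array([ 0.4854, -0.0207,  0.1321]), 0.62)]
scene cradle_stop [(array([ 0.4392, -0.2156,  0.0577]), 0.6)]
```

View pics/k.png

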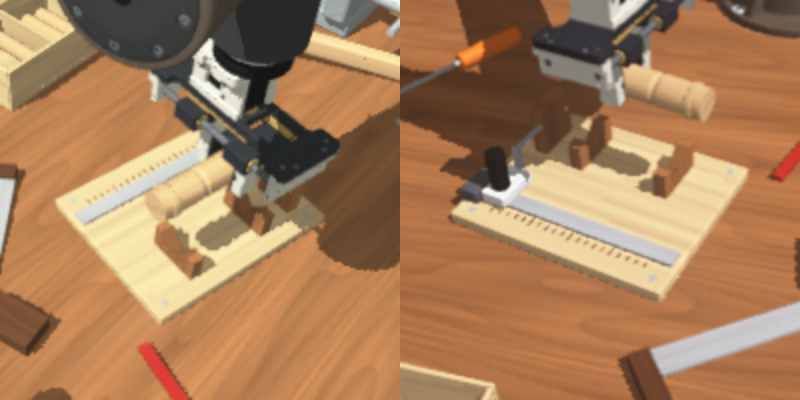

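The spindle hangs level above the V blocks, foot toward the stop at (550,125) on the right and free end at (705,100). I'll lower it in two stages.

```bash
python3 -m creep '{"translation":[[0.4,2,-15],[0,0,-20],[0,0,-20],[0,0,-14],[0,0,-6],[0,0,0]],"spin":[0,0,0,0,0,0],"gripper":[0,0,0,0,0,0]}' 30
python3 -m creep '{"translation":[[0,0,-2],[0,0,-2],[0,0,-1],[0,0,0]],"spin":[0,0,0,0],"gripper":[0,0,0,0]}' 30
python3 - <<'E'
from h import *
for c in("side","scene"):
    f=cams.grab_frame(c)
    for l in("spindle","spindle_top"):
        print(c,l,[(np.round(d['centre'],4),round(d['confidence'],2)) for d in nets.pinpoint(c,l)[:1]])
E
```

```text
t: 30.75
eef_pos: [0.4616, -0.1154, 0.0467]
ee_rot: [3.14, -0.001, -1.793]
force: [0.1, 0.0, -2.5]
width: 0.0352
gripper_force: 30.0
t: 31.15
eef_pos: [0.4621, -0.1153, 0.0425]
ee_rot: [-3.141, 0.0, -1.793]
force: [-0.8, 0.3, -1.3]
width: 0.0348
gripper_force: 30.0
side spindle [(array([ 0.4415, -0.2063,  0.0596]), 0.72)]
side spindle_top [(array([ 0.4832, -0.0204,  0.0532]), 0.7)]
scene spindle []
scene spindle_top [(array([ 0.4867, -0.0215,  0.0565]), 0.74)]
```

```bash
python3 -m creep '{"translation":[[0,0,-1.5],[0,0,-1.5],[0,0,0]],"spin":[0,0,0],"gripper":[0,0,0]}' 15
python3 -m creep '{"translation":[[0,0,-1.5],[0,0,0],[0,0,0]],"spin":[0,0,0],"gripper":[0,0,0]}' 8
```

```text
t: 31.75
eef_pos: [0.4613, -0.1154, 0.0397]
ee_rot: [3.141, -0.0, -1.793]
force: [-5.3, 2.4, 9.6]
width: 0.0352
gripper_force: 15.0
t: 32.05
eef_pos: [0.4613, -0.1154, 0.0382]
ee_rot: [3.141, -0.0, -1.793]
force: [-5.4, 2.0, 9.7]
width: 0.0354
gripper_force: 8.0
```

```bash
python3 -m creep '{"translation":[[-1.5,0.3,1.5],[0,0,0.5],[0,0,0]],"spin":[0,0,0],"gripper":[0,0,0]}' 10
python3 -m creep '{"translation":[[-0.4,-2,0],[-0.4,-2,0],[-0.4,-2,0],[-0.4,-2,0],[0,0,0]],"spin":[0,0,0,0,0],"gripper":[0,0,0,0,0]}' 10
```

```text
t: 32.35
eef_pos: [0.4605, -0.115, 0.0397]
ee_rot: [-3.141, 0.0, -1.793]
force: [0.6, 0.7, -2.6]
width: 0.0352
gripper_force: 10.0
t: 32.85
eef_pos: [0.4587, -0.1233, 0.0397]
ee_rot: [3.141, -0.0, -1.793]
force: [0.1, 0.7, -2.0]
width: 0.0357
gripper_force: 10.0
```

```bash
python3 -m creep '{"translation":[[0,0,-1],[-0.4,-2,0],[-0.4,-2,0],[0,0,0]],"spin":[0,0,0,0],"gripper":[0,0,0,0]}' 10
python3 - <<'E'
from h import *
for c in("side","scene"):
    f=cams.grab_frame(c)
    for l in("spindle","spindle_top","cradle_stop"):
        print(c,l,[(np.round(d['centre'],4),round(d['confidence'],2)) for d in nets.pinpoint(c,l)[:1]])
E
```

```text
t: 33.25
eef_pos: [0.4589, -0.126, 0.0389]
ee_rot: [-3.14, 0.002, -1.793]
force: [0.4, 10.4, -0.1]
width: 0.0354
gripper_force: 10.0
side spindle [(array([ 0.4386, -0.2159,  0.0586]), 0.88)]
side spindle_top [(array([ 0.4835, -0.0292,  0.0554]), 0.85)]
side cradle_stop [(array([ 0.4386, -0.2135,  0.0565]), 0.71)]
scene spindle []
scene spindle_top [(array([ 0.484 , -0.0284,  0.0545]), 0.63)]
scene cradle_stop [(array([ 0.4383, -0.2174,  0.0592]), 0.65)]
```

The foot is against the stop (about 10 N). I'll release to let it settle, then regrip lightly, push once more and let go.

```bash
python3 -m creep '{"translation":[[0,0,-1],[0,0,0],[0,0,0],[0,0,0],[0,0,0],[0,0,0]],"spin":[0,0,0,0,0,0],"gripper":[0,0.43,0.5,0.5,0,0]}' 5
python3 -m creep '{"translation":[[0,0,0],[-0.3,-1.5,0],[0,0,0]],"spin":[0,0,0],"gripper":[0,0,0]}' 5
python3 -m creep '{"translation":[[0,0,0],[0,0,0],[0,0,15],[0,0,35],[0,0,40],[0,0,0]],"spin":[0,0,0,0,0,0],"gripper":[0.5,0.7,0.7,0.7,0.7,0.7]}' 5
python3 - <<'E'
from h import *
ims=[]
for c in("side","scene"):
    f=cams.grab_frame(c);ims.append(f['img'][:,:,::-1])
    for l in("spindle","spindle_top","gauge_knob","gauge_pointer"):
        print(c,l,[(np.round(d['centre'],4),round(d['confidence'],2)) for d in nets.pinpoint(c,l)[:1]])
a=cv2.resize(ims[0][100:300,220:420],(400,400));b=cv2.resize(ims[1][130:330,100:300],(400,400));cv2.imwrite('pics/l.png',np.hstack([a,b]))
E
```

```text
t: 34.25
eef_pos: [0.4583, -0.1271, 0.0378]
ee_rot: [-3.141, 0.0, -1.793]
force: [1.0, -1.0, 0.5]
width: 0.0351
gripper_force: 5.0
t: 34.55
eef_pos: [0.4581, -0.1281, 0.0378]
ee_rot: [-3.141, 0.001, -1.793]
force: [0.9, 5.1, -1.6]
width: 0.036
gripper_force: 5.0
t: 35.15
eef_pos: [0.4609, -0.1288, 0.1327]
ee_rot: [-3.134, 0.001, -1.792]
force: [0.4, -0.5, -0.2]
width: 0.0611
gripper_force: 0.0
side spindle [(array([ 0.4395, -0.2195,  0.0542]), 0.57)]
side spindle_top [(array([ 0.4791, -0.03  ,  0.0567]), 0.81)]
side gauge_knob [(array([ 0.548 , -0.2369,  0.0797]), 0.5)]
side gauge_pointer [(array([ 0.4685, -0.2198,  0.0568]), 0.74)]
scene spindle [(array([ 0.436 , -0.2158,  0.0558]), 0.56)]
scene spindle_top [(array([ 0.4798, -0.0304,  0.0563]), 0.85)]
scene gauge_knob [(array([ 0.5449, -0.237 ,  0.0735]), 0.82)]
scene gauge_pointer [(array([ 0.467 , -0.2228,  0.0599]), 0.81)]
```

View pics/l.png

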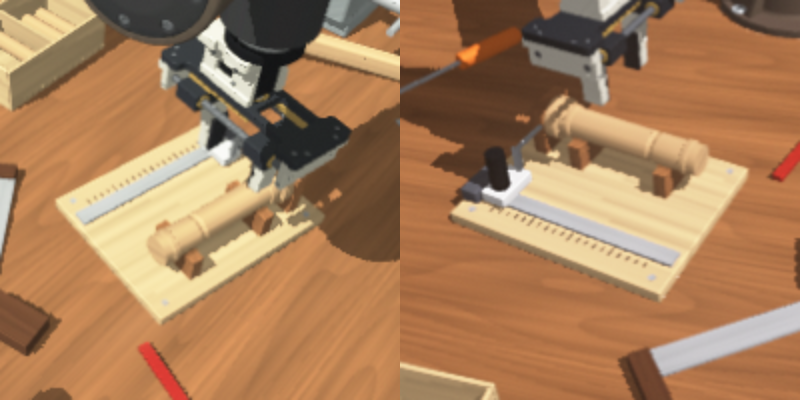

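The spindle lies in both V blocks with its foot at the stop (about (555,115) on the right). The gauge knob is at (495,165). Next I'll turn the tool 90° and go over the knob.

```bash
python3 -m creep '{"translation":[[8,-10,0],[8,-10,0],[8,-10,0],[8,-10,0],[8,-10,0],[8,-10,0],[8,-10,0],[8,-10,0]],"spin":[0.143,0.143,0.143,0.143,0.143,0.143,0.143,0.143],"gripper":[0.7,0.7,0.7,0.7,0.7,0.7,0.7,0.7]}' 20
python3 -m creep '{"translation":[[8,-10,0],[8,-10,0],[5,-9,0],[0,0,0],[0,0,0]],"spin":[0.143,0.143,0.141,0,0],"gripper":[0.7,0.7,0.7,0.7,0.7]}' 20
python3 - <<'E'
from h import *
for c in("side","scene","wrist"):
    f=cams.grab_frame(c)
    for l in("gauge_knob","gauge_pointer"):
        print(c,l,[(np.round(d['centre'],4),round(d['confidence'],2)) for d in nets.pinpoint(c,l)[:1]])
print(get_state()['q'])
E
```

```text
t: 36.45
eef_pos: [0.5219, -0.209, 0.1273]
ee_rot: [3.141, 0.001, -0.643]
force: [0.1, -0.5, 0.2]
width: 0.0615
gripper_force: 0.0
t: 36.95
eef_pos: [0.5423, -0.2374, 0.1272]
ee_rot: [3.142, 0.001, -0.227]
force: [-1.0, 0.2, 0.3]
width: 0.0612
gripper_force: 0.0
side gauge_knob [(array([ 0.544 , -0.2388,  0.0796]), 0.72)]
side gauge_pointer [(array([ 0.4662, -0.2226,  0.0582]), 0.6)]
scene gauge_knob [(array([ 0.5441, -0.2374,  0.0758]), 0.86)]
scene gauge_pointer [(array([ 0.4677, -0.2236,  0.0627]), 0.79)]
wrist gauge_knob [(array([ 0.5409, -0.2433,  0.0823]), 0.71)]
wrist gauge_pointer []
[-8.25293997e-02  3.05757444e-01 -3.06756238e-01 -1.10983373e-05
 -9.58016203e-01  1.43130010e+00]
```

```bash
python3 -m creep '{"translation":[[2,-1,-15],[0,0,-25],[0,0,-25],[0,0,-14],[0,0,0],[0,0,0],[0,0,0],[0,0,0]],"spin":[0,0,0,0,0,0,0,0],"gripper":[0.7,0.7,0.7,0.7,0.7,0,0,0]}' 20
python3 -m creep '{"translation":[[0,0,0],[0,0,0],[0,0,0]],"spin":[0,0,0],"gripper":[0,0,0]}' 20
python3 -m creep '{"translation":[[-0.4,-2,0],[0,0,0]],"spin":[0,0],"gripper":[0,0]}' 20
```

```text
t: 38.2
eef_pos: [0.5455, -0.2386, 0.0499]
ee_rot: [-3.141, -0.002, -0.222]
force: [-0.3, -1.0, -0.5]
width: 0.043
gripper_force: 0.0
t: 38.5
eef_pos: [0.5449, -0.2388, 0.0492]
ee_rot: [3.141, -0.001, -0.222]
force: [0.0, -1.7, 3.3]
width: 0.0215
gripper_force: 20.0
t: 38.7
eef_pos: [0.5447, -0.2401, 0.0492]
ee_rot: [-3.141, -0.001, -0.222]
force: [-1.0, 5.4, 4.7]
width: 0.0218
gripper_force: 20.0
```

```bash
python3 -m creep '{"translation":[[1.5,6.5,0],[3.3,14.6,0],[3.3,14.6,0],[3.3,14.6,0],[3.3,14.6,0],[3.3,14.6,0],[3.3,14.6,0],[0,0,0]],"spin":[0,0,0,0,0,0,0,0],"gripper":[0,0,0,0,0,0,0,0]}' 30
```

```text
t: 39.5
eef_pos: [0.5666, -0.1445, 0.0491]
ee_rot: [-3.142, -0.001, -0.22]
force: [0.3, -3.3, 5.9]
width: 0.0213
gripper_force: 30.0
```

```bash
python3 -m creep '{"translation":[[3.3,14.6,0],[3.3,14.6,0],[3.3,14.6,0],[3.3,14.6,0],[3.3,14.6,0],[2.7,12,0],[0,0,0],[0,0,0]],"spin":[0,0,0,0,0,0,0,0],"gripper":[0,0,0,0,0,0,0,0]}' 30
python3 - <<'E'
from h import *
s=get_state();z=np.array([.5447,-.2398]);u=np.array([.2215,.9752])
print((np.array(s['eef_pos'][:2])-z)@u)
ims=[]
for c in("side","scene"):
  for k in range(2):
    f=cams.grab_frame(c)
    for l in("spindle_top","gauge_pointer"):
        print(c,l,[(np.round(d['centre'],4),round(np.array(d['centre'][:2])@u,4),round(d['confidence'],2)) for d in nets.pinpoint(c,l)[:1]])
  ims.append(f)
import pickle;pickle.dump(ims,open('m.pkl','wb'))
b=cv2.resize(ims[0]['img'][140:270,240:390,::-1],(520,450),interpolation=cv2.INTER_CUBIC);cv2.imwrite('pics/m.png',b)
E
```

```text
t: 40.3
eef_pos: [0.5858, -0.0609, 0.0491]
ee_rot: [3.142, -0.001, -0.22]
force: [1.8, -5.5, 5.0]
width: 0.0213
gripper_force: 30.0
0.18358685507055164
side spindle_top [(array([ 0.4793, -0.0301,  0.0534]), np.float64(0.0768), 0.88)]
side gauge_pointer [(array([ 0.5062, -0.0416,  0.0564]), np.float64(0.0716), 0.69)]
side spindle_top [(array([ 0.4798, -0.032 ,  0.0529]), np.float64(0.0751), 0.74)]
side gauge_pointer [(array([ 0.5085, -0.0454,  0.0597]), np.float64(0.0684), 0.77)]
scene spindle_top []
scene gauge_pointer []
scene spindle_top []
scene gauge_pointer []
```

View pics/m.png

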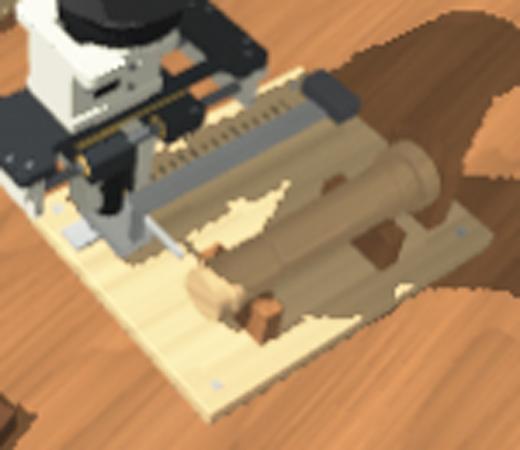

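The pointer tip, at (185,255), is about 6 mm short of the spindle's free end. That agrees with the travel measured by the arm (183.6 of 190 mm).

```bash
python3 -m creep '{"translation":[[0.7,3.2,0],[0.7,3.1,0],[0,0,0],[0,0,0]],"spin":[0,0,0,0],"gripper":[0,0,0,0]}' 30
python3 - <<'E'
from h import *
s=get_state();z=np.array([.5447,-.2398]);u=np.array([.2215,.9752])
print((np.array(s['eef_pos'][:2])-z)@u)
for k in range(3):
    f=cams.grab_frame("side")
    a=[nets.pinpoint("side",l)[:1] for l in("spindle_top","gauge_pointer")]
    print([(round(np.array(d[0]['centre'][:2])@u,4),round(d[0]['confidence'],2)) for d in a if d])
s=get_state();print((np.array(s['eef_pos'][:2])-z)@u,s['t'])
E
```

```text
t: 41.3
eef_pos: [0.5871, -0.0551, 0.0492]
ee_rot: [-3.142, -0.002, -0.221]
force: [2.5, -5.4, 4.5]
width: 0.0212
gripper_force: 30.0
0.18947512081471993
[(np.float64(0.0786), 0.86)]
[(np.float64(0.0765), 0.93), (np.float64(0.0763), 0.57)]
[(np.float64(-0.0131), 0.7), (np.float64(0.0762), 0.56)]
0.18940662127794813 41.75
```

```bash
python3 -m creep '{"translation":[[0.1,0.5,0],[0,0,0],[0,0,0],[0,0,0],[0,0,0],[0,0,0],[0,0,0],[0,0,0]],"spin":[0,0,0,0,0,0,0,0],"gripper":[0,0,0,0,0,0,0,0]}' 30
python3 -m creep '{"translation":[[0,0,0],[0,0,0],[0,0,0],[0,0,0],[0,0,0],[0,0,0],[0,0,0],[0,0,0]],"spin":[0,0,0,0,0,0,0,0],"gripper":[0,0,0,0,0,0,0,0]}' 30
python3 -m creep '{"translation":[[-1.5,-6.5,0],[-3.3,-14.6,0],[-3.3,-14.6,0],[-3.3,-14.6,0],[-3.3,-14.6,0],[-3.3,-14.6,0],[-3.3,-14.6,0],[-3.3,-14.6,0]],"spin":[0,0,0,0,0,0,0,0],"gripper":[0,0,0,0,0,0,0,0]}' 30
python3 -m creep '{"translation":[[-3.3,-14.6,0],[-3.3,-14.6,0],[-3.3,-14.6,0],[-3.3,-14.6,0],[-3.3,-13,0],[0,0,0],[0,0,0]],"spin":[0,0,0,0,0,0,0],"gripper":[0,0,0,0,0,0,0]}' 30
```

```text
t: 42.55
eef_pos: [0.5872, -0.0548, 0.0492]
ee_rot: [3.142, -0.002, -0.221]
force: [2.7, -6.7, 4.5]
width: 0.0218
gripper_force: 30.0
t: 43.35
eef_pos: [0.5872, -0.0547, 0.0492]
ee_rot: [3.142, -0.002, -0.221]
force: [2.1, -5.2, 4.1]
width: 0.0213
gripper_force: 30.0
t: 44.15
eef_pos: [0.562, -0.1641, 0.0491]
ee_rot: [-3.141, -0.001, -0.222]
force: [1.6, -2.1, 6.2]
width: 0.0215
gripper_force: 30.0
t: 44.85
eef_pos: [0.5456, -0.2355, 0.0491]
ee_rot: [-3.141, -0.002, -0.222]
force: [0.8, -2.2, 6.0]
width: 0.0214
gripper_force: 30.0
```

```bash
python3 -m creep '{"translation":[[-0.8,-3.4,0],[0,0,0],[0,0,0],[0,0,0],[0,0,0],[0,0,0]],"spin":[0,0,0,0,0,0],"gripper":[0,0,0.7,0.7,0.7,0.7]}' 30
python3 -m creep '{"translation":[[0,0,20],[0,0,35],[0,0,40],[0,0,30],[0,0,0],[0,0,0]],"spin":[0,0,0,0,0,0],"gripper":[0.7,0.7,0.7,0.7,0.7,0.7]}' 30
python3 - <<'E'
from h import *
ims=[]
for c in("side","scene"):
    f=cams.grab_frame(c);ims.append(f['img'][:,:,::-1])
    for l in("spindle","spindle_top","gauge_pointer","gauge_knob","short_spindle","cradle_stop"):
        print(c,l,[(np.round(d['centre'],4),round(d['confidence'],2)) for d in nets.pinpoint(c,l)[:1]])
a=cv2.resize(ims[0][100:300,220:420],(400,400));b=cv2.resize(ims[1][130:330,100:300],(400,400));cv2.imwrite('pics/n.png',np.hstack([a,b]))
E
```

```text
t: 45.45
eef_pos: [0.5439, -0.2379, 0.0482]
ee_rot: [-3.141, 0.001, -0.222]
force: [0.6, 0.1, 0.7]
width: 0.0478
gripper_force: 0.0
t: 46.05
eef_pos: [0.5445, -0.2379, 0.1742]
ee_rot: [-3.141, -0.001, -0.222]
force: [-0.7, 0.3, -1.0]
width: 0.0615
gripper_force: 0.0
side spindle [(array([ 0.4404, -0.2192,  0.0549]), 0.65)]
side spindle_top [(array([ 0.4807, -0.0276,  0.0509]), 0.93)]
side gauge_pointer [(array([ 0.465 , -0.219 ,  0.0595]), 0.78)]
side gauge_knob [(array([ 0.4376, -0.2129,  0.0552]), 0.64)]
side short_spindle [(array([0.4866, 0.2648, 0.0014]), 0.73)]
side cradle_stop [(array([ 0.4418, -0.2113,  0.0584]), 0.89)]
scene spindle [(array([ 0.436 , -0.2169,  0.0543]), 0.72)]
scene spindle_top [(array([ 0.4802, -0.0322,  0.0521]), 0.59)]
scene gauge_pointer [(array([ 0.4648, -0.2207,  0.0621]), 0.56)]
scene gauge_knob [(array([ 0.5446, -0.2394,  0.0752]), 0.75)]
scene short_spindle [(array([ 4.857e-01,  2.617e-01, -1.000e-04]), 0.69)]
scene cradle_stop [(array([ 0.4379, -0.2163,  0.0565]), 0.83)]
```

View pics/n.png

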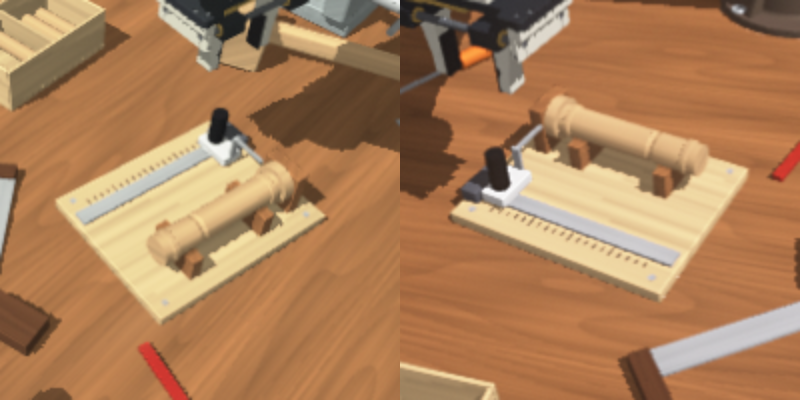

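The spindle lies in the V blocks with its foot at the stop (left (285,185), right (550,110)). The gauge is home with its knob at (497,165), the gripper is clear, and the short spindle hasn't moved.

```bash
python3 -c "from station import arm;print(arm.job_done())"
```

```text
the job is handed in; nothing more can be done
None
```

I handed the job in: the long spindle lies in the V blocks with its foot against the stop, the gauge was pulled out level with its free end (189.4 of 190 mm by arm travel), held over a second and let back home, and the short spindle was left standing; I guided the gauge most of the way back before letting go, and an earlier bench try at laying the spindle down had to be redone.

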